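# Fit a plug-in card in the hall's sound unit with its ejector levers

## Robot

A 7-joint arm with a two-finger parallel gripper is mounted at the origin on the work surface. World frame = base frame: x ahead of the robot, y to its left, z up, the work surface at z = 0. Lengths are in m, angles in degrees, forces in N, time in s.
With the tool pointing down it reaches from about 0.4 to 0.75 m from the base axis. Payload 19.5 kg.
Tool frame: the origin (TCP) lies on the centre line of the jaws, within the pads' length; the fingertips stand 11 mm ahead of it and the grasp point (between the pads) lies 8 mm behind it (tcp_to_tips is the distance from the TCP to the fingertips, in m); z points along the fingers, y is the line along which they close (so a half turn about z gives the same grasp; the last joint's range is limited). The gripper opens to 85 mm and grips with 20 to 120 N. Pads are 22 mm wide; open, the fingers measure 114 mm over their backs; the gripper's body (76 mm by 85 mm) begins 54 mm behind the grasp point. The pads swing forward as they close: fully open they stand 13 mm farther back than shut.
Start: joints at [70.205, 40.479, -1.581, 85.061, 1.261, 54.483, -4.326], TCP at [0.172, -0.549, 0.242] pointing down, gripper open.
Joint ranges: [-155.06, 155.06], [-18.47, 123.98], [-90, 86.84], [0, 140.48], [-83.41, 263.41], [0, 116], [-161.91, 161.91]. Speed limits (degrees/s): [108.29, 108.29, 147.25, 147.25, 172.46, 172.46, 172.46].

## Interface

Orientations are given as [roll, pitch, yaw] about the fixed x, y, z axes, in that order (R = Rz(yaw) Ry(pitch) Rx(roll)).
In Python, from cell import state, read_camera, close_job, outline_of, pinpoint, tcp_to_tips gives the robot as it stands.
- The arm moves only by the tool jog_arm, never from a script. Its argument "targets" is a list of rows, each an object with "translation": the shift along the tool's x, y, z in m, a list of three; "rot": the turn, a rotation vector about the tool's x, y, z in rad, a list of three; "claw": the finger opening in m, from 0 to 0.0854. In form: [{"translation": [dx, dy, dz], "rot": [ax, ay, az], "claw": claw}, ...]. A call has 1 to 12 rows; each row is the pose to reach, as a shift and turn from the pose commanded when the call began, along the tool's axes at that moment; what a row does not reach only later rows make up. A row lasts 1/8 s, in which the tool goes at most 62.5 mm and 10.7 degrees, less where a joint would pass 70% of its speed; a pose out of reach is approached as far as the arm can. A call with a gripper value outside its range is refused whole. The fingers move at their own pace and stop on an object; the grip force is fixed at half the most. Time passes only in rows, so rows that repeat a pose let the fingers close. It gives the time, the measured TCP pose, the force, the opening and the grip force at its end, in the units of the state.
- state(): the state, without advancing time (a new reading comes with each control period).
- read_camera(name): name is "side" or "top"; returns a dict with "image" (420x560x3 uint8, blue, green, red), "z_map" (420x560 float32, m along the optical axis (not along the pixel's ray), 0 where there is no reading), "mtx" (3x3 intrinsics, pixels), "pose" (4x4, takes a point from camera to world coordinates). Camera axes: x right, y down, z forward; pixel columns grow to the right and rows downward; lengths in m; the calibration is good to about 2 mm. A picture is of the moment at which its call begins.
- close_job(): hands the job in; it is judged then, once.
Trained networks look in a picture, given as the dict that the camera call returned (one of the last four; its "shot" number tells which), for a name from the list of things; names that differ only in an ending like _2 or _b are one class to them, and where a whole thing is asked for, a point or a joint stands for the part that bears it (a point fixed in the world has none). Each returns a list of dicts, best first, with "confidence" (0 to 1); they miss things now and then, are a little off and sometimes report something else, mostly with a low value. They report only what shows in the picture. A call takes as long as a camera call. They do not tell look-alikes from the thing itself.
- outline_of(picture, name): "mask" (420x560 bool, what is visible of it).
- pinpoint(picture, name): "position" ([x, y, z] in m, in world coordinates, good to about 4 mm: a listed point, or the origin of a listed thing).
The state is a dict: "t": time; "joint_pos": joint angles; "joint_velocities": joint speeds; "joint_torque": joint torques, N m; "ee_pos": TCP position; "eef_rot": TCP orientation; "wrist_force": force on the tool from outside, world axes, zero at the start; "ft_torque": the same for the moment, N m; "opening": finger opening in m; "finger_force": force on a finger pad.
Only numpy, scipy, OpenCV 4.12 (cv2) and the standard library are available. Lean on these libraries where they do the work, as an engineer would, in place of code of your own. Each camera call takes 0.05 s, during which the arm holds its last target. There are 200 camera calls.

## Task

Fit the loose plug-in card into the empty slot of the sound unit that lies on its back on the table, the same way round as the cards already in it: with its two levers still swung out, lower it by its handle into the guides until it comes to rest on the connector's contacts, and let go. Then swing its two levers in against the stiff contacts, going back to the first if it has eased out again, until both stand fully upright against their stops and have drawn the card fully home. Let the levers do the work: do not press the card home by hand, do not force the levers, the card or the unit, and leave everything else on the table where it is.

Things in the scene. Friction and masses are not known exactly. Their poses are not given: they have to be found in the camera images.
- unit: The sound unit: a grey card cage with aluminium rails, 195 (x) x 164 (y) x 127 mm, fixed, on its back, slots facing up. Origin under its middle; the empty slot's middle is 46 mm to -x of it.
- card: The plug-in card with all it carries; origin and axes as card_foot.
- front_panel: The card's aluminium front panel, 100 x 29 x 4 mm, with the handle on it; origin in the middle of its underside, 95 mm above the card's foot.
- slot_floor (a point): Floor of the edge connector in the one empty slot of the sound unit, 22 mm above the table: where card_foot comes when the card is home. Axes: z up, y along the slot (130 mm), x across the slots. Slots are 30.5 mm apart: blank panels on both sides (to -x one, to +x two), then two fitted cards at +91 and +122 mm in x, whose levers stand up to 160 mm above this point.
- card_grip (a point): Middle of the card's handle, the grip point: a grey U of 10 mm (card x) by 50 mm (card y), its bar from 119 to 131 mm above the card's foot and this point at 125; under it the 100 x 29 mm front panel, top at 99 mm. Card: green board 100 mm (y) x 4 mm (x), 0.5 to 0.75 kg. At the start it stands upright in a slot of a grey moulded packing tray (90 x 158 x 59 mm, fixed), foot 10 mm above the table.
- card_foot (a point): Middle of the board's lower edge; frame of the card: z up, y along the board, x across it, towards the side with the electronic parts. In the slot card x must point along the x of slot_floor, card y along its y. The guides' lead-in takes errors up to about 4 mm in x and 2 mm in y; the card has 2.4 mm of play along y. Let down with both levers out, the card rests on the connector's contacts with the foot 4 mm above slot_floor; they bear some 48 N there.
- card_parts (a point): A point 10 mm out on the side of the board that carries the parts, 60 mm above the foot; shows which way round the card stands.
- pivot_left (a point): Pivot of the left lever, at the card's +y end: 52 mm from its middle, 100 mm above its foot. With the card home it is 100 mm above slot_floor, 104 mm while it stands on the contacts. The unit's rails beside the slot reach 104 mm above slot_floor, from 65 mm outwards along y.
- pivot_right (a point): Pivot of the right lever, at the card's -y end, 52 mm from its middle; else as pivot_left.
- lever_left_end (a point): On the left lever, 50 mm from its pivot, 10 mm short of its end. The lever is black, 12 mm wide (card x), 8 mm thick, with a thumb pad at the end that reaches 8 mm outwards of the lever's middle line. Upright it stands on the card's end; swung out it leans outwards along +y. Below the pivot is an 18 mm claw that hooks under the unit's rail as the lever swings in.
- lever_right_end (a point): The same on the right lever, which leans out along the card's -y.
- lever_left (a joint): Angle of the left lever, rad: 0 upright against its hard stop (home), 0.95 fully out; about 0.9 at the start. About 1 N at its end moves it and it stays where left. In the slot it swings freely to about 0.3, then its claw draws that end of the card 4 mm down: 8 to 16 N at the lever's end, right up to the stop (20 N there is plenty). Drawing in one end can ease the other lever out by 0.1 or so: press that one home again.
- lever_right (a joint): The same for the right lever.
- thread_spool: Spool of white thread, 32 mm across, 38 mm high, between the unit and the tray; not to be disturbed. Origin at its underside.
- button_jar: Small brown jar of buttons, 38 mm across, 50 mm high, between the unit and the tray; not to be disturbed. Origin at its underside.
- glue_bottle: White glue bottle, 44 mm across, 120 mm high; not to be disturbed. Origin at its underside.
- mug: White mug, 80 mm across, 90 mm high; not to be disturbed. Origin at its underside.
- screwdriver: Screwdriver lying on the table; not to be disturbed. Origin at its underside.
- tape_roll: Roll of paper tape lying flat, 90 mm across; not to be disturbed. Origin at its underside.
- scissors: Pair of scissors lying on the table; not to be disturbed. Origin at its underside.
- bead_tin: Flat steel tin, 85 x 60 x 28 mm; not to be disturbed. Origin at its underside.
Mind the look-alikes: they are no part of the job. What is shaped like the card but orange or turquoise is not meant.

How it is judged:
By the outcome, as a careful person would: the job done as asked, in the order asked, and still so for the second after the job is handed in, with the robot touching nothing.
It also fails if it takes over 72 s, if anything falls off the work surface, if the arm or the gripper's body presses on something with over 40 N, if the wrist force passes 120 N, or if a joint passes its speed limit or range.

## Working session

There is one attempt and no reset: what is moved stays moved. The work goes in short steps, Python scripts to look and compute and a tool call to move; the robot and the scene stay as the last step left them, time stands still between calls to the robot, and variables do not carry over. Pictures are saved under pics/ and viewed, at most 10 in all, crops included, and the job is handed in when it is done.

Besides the shell and the picture viewer there is one more tool, called after "Request:" by a JSON object that holds its "method" and its "body". jog_arm: Moves the arm, as the interface text tells. Its arguments: {"type":"object","properties":{"targets":{"type":"array"}},"required":["targets"]}

```bash
mkdir -p pics; cat > h.py <<'E'
import numpy as np, cv2
from cell import *
from scipy.spatial.transform import Rotation as R
def save(p,n): cv2.imwrite('pics/'+n+'.png',p['image'])
def px(p,X):
    c=np.linalg.inv(p['pose'])@np.r_[X,1]; u=p['mtx']@c[:3]; return (u[:2]/u[2]).round().astype(int)
def cloud(p):
    z=p['z_map']; v,u=np.mgrid[:z.shape[0],:z.shape[1]]
    k=p['mtx']; c=np.stack([(u-k[0,2])/k[0,0]*z,(v-k[1,2])/k[1,1]*z,z],-1)
    return c@p['pose'][:3,:3].T+p['pose'][:3,3]
E
python3 - <<'E'
from h import *
s=state(); print(s)
P={n:read_camera(n) for n in('top','side')}
cv2.imwrite('pics/a.png',np.vstack([P['top']['image'],P['side']['image']])[:, :] if 0 else P['top']['image']); save(P['side'],'b')
for n,p in P.items():
    print(n,p['pose'].round(3).tolist())
    for t in ['unit','slot_floor','card_grip','card_foot','card_parts','pivot_left','pivot_right','lever_left_end','lever_right_end','thread_spool','button_jar']:
        print(t,[(np.round(d['position'],3).tolist(),px(p,d['position']).tolist(),round(d['confidence'],2)) for d in pinpoint(p,t)[:4]])
E
```

```text
{'t': 0.0, 'joint_pos': array([70.20170435, 40.51313791, -1.58280594, 85.08299071,  1.25768514,
       54.48287025, -4.32635703]), 'joint_velocities': array([ 0.03442066,  0.01873189, -0.01081014,  0.01737705, -0.08244517,
       -0.08139674,  0.05991826]), 'joint_torque': array([ 5.83623296e-04, -8.83220744e+01,  1.23491965e+00, -2.36171722e+01,
        1.69161824e-02,  6.54560325e-03,  1.68234817e-05]), 'ee_pos': array([ 0.1719765 , -0.54842187,  0.24184105]), 'eef_rot': array([-1.79938177e+02, -6.20357173e-04,  1.74072363e+01]), 'wrist_force': array([0.55723775, 0.44163764, 0.6028791 ]), 'ft_torque': array([ 0.04526447, -0.04386943, -0.00792347]), 'finger_force': 0.0, 'opening': 0.08530514036099322}
top [[0.007, -0.981, 0.195, 0.313], [-1.0, -0.008, -0.005, -0.004], [0.006, -0.195, -0.981, 1.157], [0.0, 0.0, 0.0, 1.0]]
unit [([0.597, -0.161, 0.002], [336, 193], 0.59)]
slot_floor [([0.549, -0.16, 0.023], [337, 208], 0.7)]
card_grip [([0.521, 0.177, 0.135], [208, 209], 0.88), ([0.291, 0.152, 0.014], [222, 302], 0.78), ([0.303, -0.118, 0.02], [322, 298], 0.72), ([0.513, 0.218, 0.113]
[... 1918 characters left out ...]
4, 0.106], [206, 267], 0.67), ([0.282, -0.174, 0.015], [362, 232], 0.63)]
pivot_right [([0.338, 0.18, 0.02], [274, 310], 0.93), ([0.354, -0.095, 0.015], [326, 238], 0.93), ([0.536, 0.118, 0.112], [226, 234], 0.67)]
lever_left_end [([0.245, -0.141, 0.023], [369, 244], 0.67), ([0.238, 0.12, 0.025], [322, 313], 0.66), ([0.503, 0.26, 0.141], [197, 271], 0.43)]
lever_right_end [([0.554, 0.086, 0.137], [228, 216], 0.68), ([0.296, 0.21, 0.022], [281, 329], 0.55), ([0.321, -0.061, 0.023], [330, 249], 0.42)]
thread_spool [([0.434, 0.0, 0.0], [284, 249], 0.69), ([0.502, 0.259, 0.141], [197, 271], 0.69), ([0.341, -0.365, -0.002], [373, 189], 0.6)]
button_jar [([0.679, 0.007, -0.003], [216, 211], 0.79)]
```

```bash
python3 - <<'E'
import cv2,numpy as np
a=cv2.imread('pics/a.png');b=cv2.imread('pics/b.png')
c=cv2.resize(a[150:340,150:420],(800,563),interpolation=cv2.INTER_CUBIC); cv2.imwrite('pics/a2.png',c)
c=cv2.resize(b[140:340,150:430],(800,571),interpolation=cv2.INTER_CUBIC); cv2.imwrite('pics/b2.png',c)
E
```

```text
(no output)
```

View pics/a2.png

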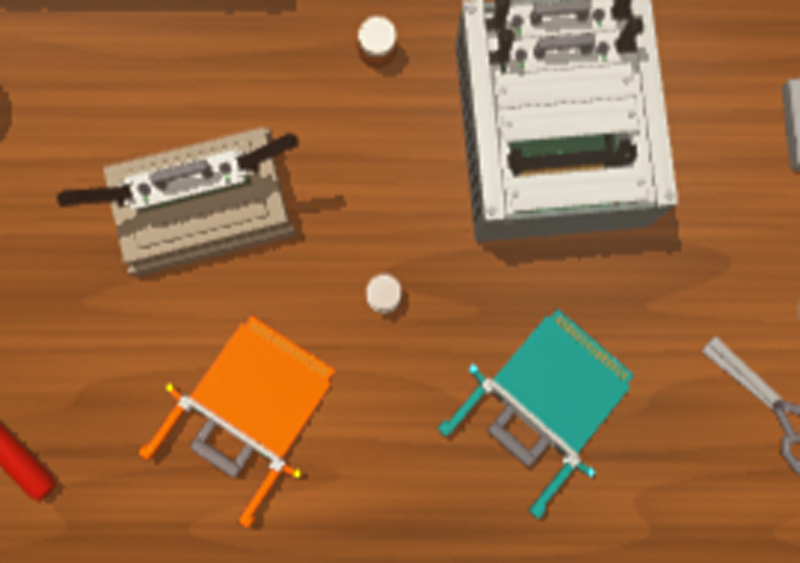

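View pics/b2.png

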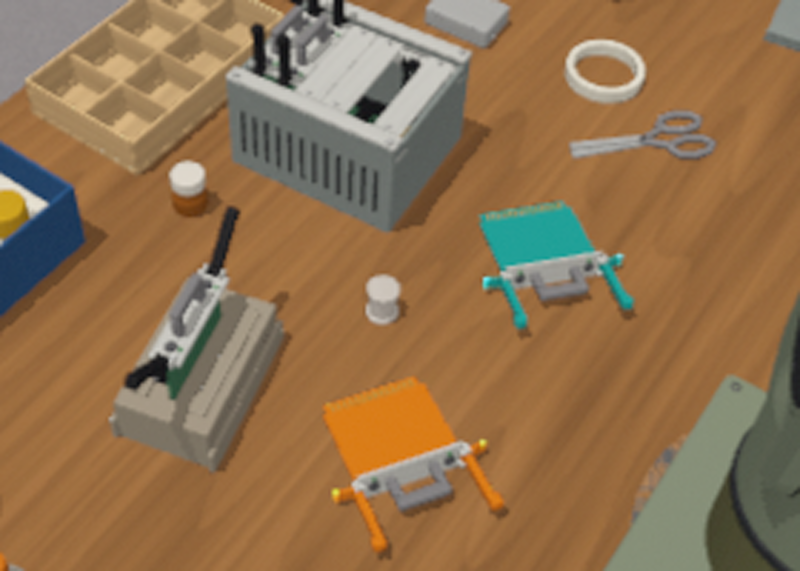

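Upright green card in the tray at top px (210,210) has green board and black levers, so it fits. Orange (235,290) and turquoise (337,290) lie flat and are the decoys; the crops above confirm this. Next I measure the axes.

```bash
python3 - <<'E'
from h import *
p=read_camera('top'); q=read_camera('side')
for n,s in(('top',p),('side',q)):
    X=cloud(s); 
    def rect(name,lo,hi,box):
        m=(X[...,2]>lo)&(X[...,2]<hi)&(X[...,0]>box[0])&(X[...,0]<box[1])&(X[...,1]>box[2])&(X[...,1]<box[3])
        pts=X[m]
        if len(pts)<5: print(n,name,len(pts)); return
        c=pts[:,:2].mean(0); w,v=np.linalg.eigh(np.cov(pts[:,:2].T)); d=v[:,1]*np.sign(v[1,1])
        r=cv2.minAreaRect((pts[:,:2]*1000).astype(np.float32))
        print(n,name,len(pts),'mean',c.round(4),'z',np.median(pts[:,2]).round(4),'yaw_y',round(np.degrees(np.arctan2(-d[0],d[1])),1),'rect',np.round(r[0],1),np.round(r[1],1),round(r[2],1))
    rect('handle',.125,.15,(.45,.6,.14,.21))
    rect('panel',.1,.118,(.45,.6,.11,.235))
    rect('tray',.05,.066,(.4,.65,.06,.3))
    rect('unit',.118,.135,(.4,.8,-.3,-.02))
    # connector/slot opening: deep points inside unit
    rect('slotdeep',.0,.10,(.525,.575,-.21,-.115))
    # unit silhouette from mask
    o=outline_of(s,'unit')
    if o:
        m=o[0]['mask']&(X[...,2]>.115)&(X[...,2]<.14); r=cv2.minAreaRect((X[m][:,:2]*1000).astype(np.float32)); print('unit mask',np.round(r[0],1),np.round(r[1],1),r[2])
E
```

```text
top handle 97 mean [0.5234 0.1713] z 0.1396 yaw_y 15.0 rect [524.  172.4] [10.8 49.8] 15.5
top panel 390 mean [0.5211 0.1716] z 0.1096 yaw_y 14.9 rect [523.8 172. ] [ 30.6 117.1] 14.6
top tray 1269 mean [0.5122 0.1687] z 0.056 yaw_y 15.7 rect [520.  171.7] [ 91.2 150.5] 14.9
top unit 3234 mean [ 0.5894 -0.1583] z 0.1224 yaw_y -78.5 rect [ 591.9 -158.7] [195.9 164.5] 5.3
top slotdeep 272 mean [ 0.5597 -0.1678] z 0.0287 yaw_y 2.5 rect [ 555.5 -162.8] [39.  94.6] 0.9
unit mask [ 591.7 -158.6] [195.5 164.5] 5.304354667663574
side handle 102 mean [0.5238 0.175 ] z 0.1388 yaw_y 14.3 rect [525.2 172.8] [11.2 51.2] 14.1
side panel 358 mean [0.5212 0.1744] z 0.1092 yaw_y 13.5 rect [525.7 170.2] [ 31.9 125.8] 13.1
side tray 1187 mean [0.5071 0.1801] z 0.0552 yaw_y 5.5 rect [522.2 171.5] [ 92.8 154.4] 15.6
side unit 1839 mean [ 0.5866 -0.1506] z 0.1222 yaw_y -46.6 rect [ 592.2 -157.7] [194.6 169.6] 5.3
side slotdeep 14 mean [ 0.5514 -0.2042] z 0.0814 yaw_y 51.7 rect [ 549.3 -199.3] [16.2 19.1] 9.1
unit mask [ 592.8 -157.7] [196.9 169.5] 5.316246509552002
```

```bash
cat >> h.py <<'E'
def rel(*wps):
    s=state(); T=R.from_euler('xyz',s['eef_rot'],degrees=True)
    for pos,yaw in wps:
        t=T.inv().apply(np.array(pos)-s['ee_pos']); r=(T.inv()*R.from_euler('xyz',[180,0,yaw],degrees=True)).as_rotvec()
        print(t.round(4).tolist(),r.round(4).tolist())
    print(s['ee_pos'].round(4),s['eef_rot'].round(2),s['wrist_force'].round(1),round(s['opening'],4))
SL=np.array([.5465,-.1628]);SY=5.3
def slot(x,y,z):  # slot frame (z above slot floor) -> world
    a=np.radians(SY); return [SL[0]+x*np.cos(a)-y*np.sin(a),SL[1]+x*np.sin(a)+y*np.cos(a),z+.022]
E
python3 -c "
from h import *
rel(((.45,-.25,.28),60),((.524,.1724,.25),104.7),((.524,.1724,.18),104.7))"
```

```text
[0.3546, -0.2018, -0.0377] [-0.0, -0.0, -0.7434]
[0.5516, -0.5827, -0.0077] [-0.0, -0.0001, -1.5235]
[0.5516, -0.5827, 0.0623] [-0.0, -0.0001, -1.5235]
[ 0.172  -0.5486  0.2423] [-180.     -0.     17.41] [0.4 0.3 0.1] 0.0854
```

Request:
{"method": "jog_arm", "body": {"targets": [{"translation": [0.08,-0.045,-0.038],"rot": [0,0,-0.18],"claw": 0.0854},{"translation": [0.14,-0.08,-0.038],"rot": [0,0,-0.36],"claw": 0.0854},{"translation": [0.2,-0.115,-0.038],"rot": [0,0,-0.54],"claw": 0.0854},{"translation": [0.255,-0.15,-0.038],"rot": [0,0,-0.72],"claw": 0.0854},{"translation": [0.31,-0.18,-0.038],"rot": [0,0,-0.85],"claw": 0.0854},{"translation": [0.355,-0.21,-0.038],"rot": [0,0,-1.0],"claw": 0.0854},{"translation": [0.39,-0.26,-0.038],"rot": [0,0,-1.15],"claw": 0.0854},{"translation": [0.42,-0.31,-0.038],"rot": [0,0,-1.3],"claw": 0.0854},{"translation": [0.45,-0.37,-0.035],"rot": [0,0,-1.42],"claw": 0.0854},{"translation": [0.48,-0.43,-0.03],"rot": [0,0,-1.5235],"claw": 0.0854},{"translation": [0.51,-0.49,-0.02],"rot": [0,0,-1.5235],"claw": 0.0854},{"translation": [0.53,-0.54,-0.008],"rot": [0,0,-1.5235],"claw": 0.0854}]}}

```text
t: 2.9
ee_pos: [0.5116, 0.0868, 0.2572]
eef_rot: [180.0, 0.0, 104.7]
wrist_force: [1.1, 0.2, -0.6]
opening: 0.0855
finger_force: 0.0
```

```bash
python3 -c "
from h import *
rel(((.524,.1724,.20),104.7),((.524,.1724,.128),104.7)); print(state()['joint_pos'].round(1))"
```

```text
[0.0797, 0.0336, 0.0572] [0.0007, 0.0001, -0.0005]
[0.0797, 0.0336, 0.1292] [0.0007, 0.0001, -0.0005]
[0.5116 0.0868 0.2572] [1.7996e+02 1.0000e-02 1.0467e+02] [ 1.1  0.2 -0.6] 0.0855
[ -0.4  35.7 -23.1  95.   16.7  52.7 -15.2]
```

Request:
{"method": "jog_arm", "body": {"targets": [{"translation": [0.05,0.022,0],"rot": [0,0,0],"claw": 0.06},{"translation": [0.08,0.0336,0.02],"rot": [0,0,0],"claw": 0.06},{"translation": [0.08,0.0336,0.05],"rot": [0,0,0],"claw": 0.06},{"translation": [0.08,0.0336,0.06],"rot": [0,0,0],"claw": 0.06},{"translation": [0.08,0.0336,0.06],"rot": [0,0,0],"claw": 0.06}]}}

```text
t: 3.52
ee_pos: [0.5236, 0.1704, 0.1974]
eef_rot: [-180.0, 0.0, 104.7]
wrist_force: [0.2, -0.8, 0.5]
opening: 0.0596
finger_force: 0.0
```

```bash
python3 -c "
from h import *
rel(((.524,.1724,.128),104.7))
p=read_camera('side'); 
c=cv2.resize(p['image'][170:310,130:300],(800,659)[:2],interpolation=cv2.INTER_CUBIC)[:600]; cv2.imwrite('pics/c.png',c)"
```

```text
[0.0019, 0.0009, 0.0694] [-0.0004, 0.0001, -0.0007]
[0.5236 0.1704 0.1974] [-179.98    0.    104.66] [ 0.2 -0.8  0.5] 0.0596
```

View pics/c.png

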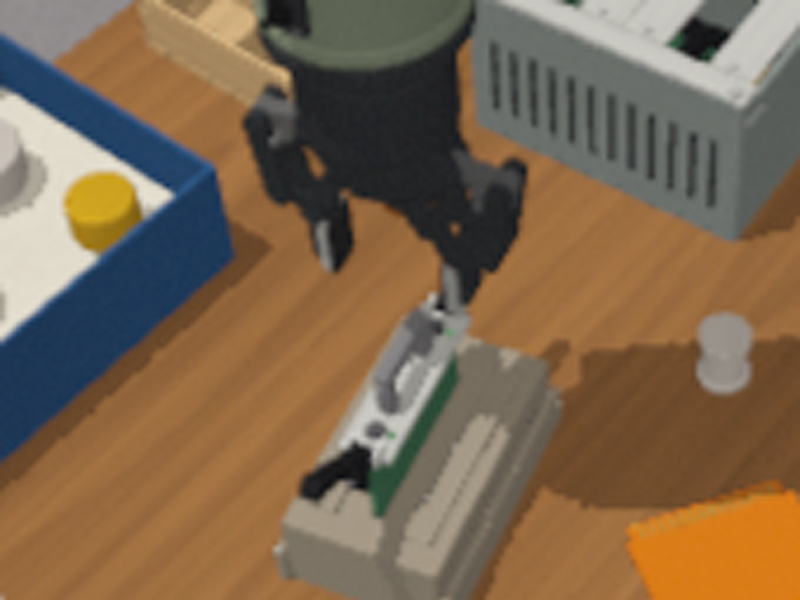

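The jaws at px (330,250) and (460,290) straddle the handle at (400,350), so I descend and grip.

Request:
{"method": "jog_arm", "body": {"targets": [{"translation": [0.002,0.001,0.04],"rot": [0,0,0],"claw": 0.05},{"translation": [0.002,0.001,0.06],"rot": [0,0,0],"claw": 0.05},{"translation": [0.002,0.001,0.069],"rot": [0,0,0],"claw": 0.05},{"translation": [0.002,0.001,0.069],"rot": [0,0,0],"claw": 0.03},{"translation": [0.002,0.001,0.069],"rot": [0,0,0],"claw": 0.0},{"translation": [0.002,0.001,0.069],"rot": [0,0,0],"claw": 0.0},{"translation": [0.002,0.001,0.069],"rot": [0,0,0],"claw": 0.0},{"translation": [0.002,0.001,0.069],"rot": [0,0,0],"claw": 0.0},{"translation": [0.002,0.001,0.069],"rot": [0,0,0],"claw": 0.0}]}}

```text
t: 4.7
ee_pos: [0.5245, 0.1731, 0.1294]
eef_rot: [179.9, -0.0, 104.7]
wrist_force: [-1.2, -0.9, 7.5]
opening: 0.009
finger_force: 58.6
```

Request:
{"method": "jog_arm", "body": {"targets": [{"translation": [0,0,-0.02],"rot": [0,0,0],"claw": 0},{"translation": [0,0,-0.05],"rot": [0,0,0],"claw": 0},{"translation": [0,0,-0.08],"rot": [0,0,0],"claw": 0},{"translation": [0,0,-0.11],"rot": [0,0,0],"claw": 0},{"translation": [0,0,-0.14],"rot": [0,0,0],"claw": 0},{"translation": [0,0,-0.16],"rot": [0,0,0],"claw": 0},{"translation": [0,0,-0.165],"rot": [0,0,0],"claw": 0}]}}

```text
t: 5.58
ee_pos: [0.5241, 0.173, 0.2944]
eef_rot: [179.9, -0.0, 104.7]
wrist_force: [0.4, 0.0, -6.6]
opening: 0.0087
finger_force: 60.0
```

```bash
python3 -c "
from h import *
rel(((*SL,.295),95.3)); print(state()['ft_torque'])"
```

```text
[-0.3305, -0.0634, -0.0008] [0.0014, -0.0003, 0.1639]
[0.5241 0.173  0.2944] [ 1.7992e+02 -1.0000e-02  1.0469e+02] [ 0.4  0.  -6.6] 0.0087
[ 0.0247737  -0.01508898 -0.0275892 ]
```

Card is lifted (0.67 kg). I carry it over the slot.

Request:
{"method": "jog_arm", "body": {"targets": [{"translation": [-0.03,-0.006,0],"rot": [0,0,0.02],"claw": 0},{"translation": [-0.07,-0.014,0],"rot": [0,0,0.04],"claw": 0},{"translation": [-0.11,-0.021,0],"rot": [0,0,0.06],"claw": 0},{"translation": [-0.15,-0.029,0],"rot": [0,0,0.08],"claw": 0},{"translation": [-0.19,-0.037,0],"rot": [0,0,0.1],"claw": 0},{"translation": [-0.23,-0.044,0],"rot": [0,0,0.12],"claw": 0},{"translation": [-0.27,-0.052,0],"rot": [0,0,0.14],"claw": 0},{"translation": [-0.3,-0.058,0],"rot": [0,0,0.16],"claw": 0},{"translation": [-0.32,-0.0615,0],"rot": [0,0,0.1639],"claw": 0},{"translation": [-0.3305,-0.0634,0],"rot": [0,0,0.1639],"claw": 0},{"translation": [-0.3305,-0.0634,0],"rot": [0,0,0.1639],"claw": 0}]}}

```text
t: 6.95
ee_pos: [0.5465, -0.1626, 0.293]
eef_rot: [-180.0, -0.0, 95.3]
wrist_force: [-1.3, 0.1, -6.1]
opening: 0.0086
finger_force: 59.8
```

```bash
python3 - <<'E'
from h import *
rel(((*SL,.295),95.3))
for n in('side','top'):
    p=read_camera(n); save(p,'d_'+n)
    for t in ['slot_floor','card_grip','card_foot','card_parts','pivot_left','pivot_right','lever_left_end','lever_right_end','unit']:
        print(n,t,[(np.round(d['position'],3).tolist(),round(d['confidence'],2)) for d in pinpoint(p,t)[:4] if d['position'][1]<-.03 and d['position'][0]>.4])
s=cv2.imread('pics/d_side.png')
cv2.imwrite('pics/d.png',cv2.resize(s[80:260,170:400],(800,626),interpolation=cv2.INTER_CUBIC)[:600])
E
```

```text
[-0.0002, -0.0001, -0.002] [-0.0003, -0.0005, 0.0004]
[ 0.5465 -0.1626  0.293 ] [-1.7998e+02 -3.0000e-02  9.5320e+01] [-1.3  0.1 -6.1] 0.0086
side slot_floor [([0.547, -0.161, 0.019], 0.59)]
side card_grip [([0.544, -0.166, 0.295], 0.67), ([0.555, -0.16, 0.234], 0.65)]
side card_foot [([0.548, -0.161, 0.175], 0.85)]
side card_parts [([0.555, -0.16, 0.236], 0.71)]
side pivot_left [([0.542, -0.11, 0.272], 0.88)]
side pivot_right [([0.547, -0.216, 0.271], 0.87)]
side lever_left_end [([0.539, -0.072, 0.306], 0.57)]
side lever_right_end [([0.421, -0.43, -0.0], 0.38)]
side unit [([0.593, -0.158, 0.002], 0.81)]
top slot_floor [([0.544, -0.162, 0.022], 0.59)]
top card_grip [([0.542, -0.164, 0.297], 0.93)]
top card_foot [([0.542, -0.164, 0.172], 0.68)]
top card_parts [([0.556, -0.16, 0.23], 0.57)]
top pivot_left [([0.546, -0.116, 0.275], 0.75)]
top pivot_right [([0.536, -0.075, 0.307], 0.25)]
top lever_left_end [([0.534, -0.076, 0.307], 0.61)]
top lever_right_end []
top unit [([0.594, -0.16, 0.003], 0.88)]
```

View pics/d.png

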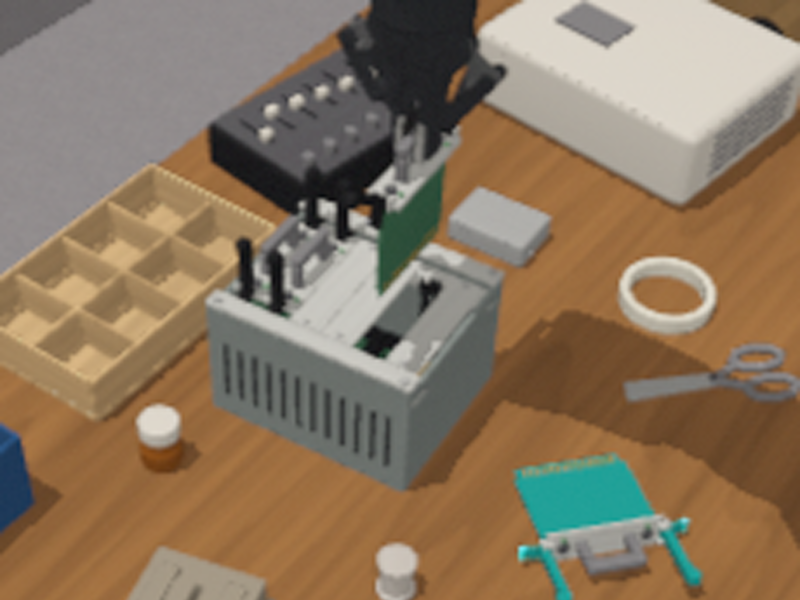

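The card hangs upright over the slot at px (400,330), parts side towards +x and both levers out. I lower it.

Request:
{"method": "jog_arm", "body": {"targets": [{"translation": [0,0,0.015],"rot": [0,0,0],"claw": 0},{"translation": [0,0,0.03],"rot": [0,0,0],"claw": 0},{"translation": [0,0,0.045],"rot": [0,0,0],"claw": 0},{"translation": [0,0,0.055],"rot": [0,0,0],"claw": 0},{"translation": [0,0,0.065],"rot": [0,0,0],"claw": 0}]}}

```text
t: 8.57
ee_pos: [0.5467, -0.1628, 0.2279]
eef_rot: [180.0, -0.0, 95.3]
wrist_force: [0.5, -0.4, -6.1]
opening: 0.0086
finger_force: 59.8
```

Request:
{"method": "jog_arm", "body": {"targets": [{"translation": [0,0,0.006],"rot": [0,0,0],"claw": 0},{"translation": [0,0,0.012],"rot": [0,0,0],"claw": 0},{"translation": [0,0,0.018],"rot": [0,0,0],"claw": 0}]}}

```text
t: 8.95
ee_pos: [0.5468, -0.1628, 0.2101]
eef_rot: [180.0, 0.0, 95.3]
wrist_force: [1.1, -0.6, -5.8]
opening: 0.0087
finger_force: 59.9
```

Request:
{"method": "jog_arm", "body": {"targets": [{"translation": [0,0,0.007],"rot": [0,0,0],"claw": 0},{"translation": [0,0,0.014],"rot": [0,0,0],"claw": 0},{"translation": [0,0,0.021],"rot": [0,0,0],"claw": 0},{"translation": [0,0,0.028],"rot": [0,0,0],"claw": 0}]}}

```text
t: 9.45
ee_pos: [0.5466, -0.1628, 0.1818]
eef_rot: [180.0, -0.0, 95.3]
wrist_force: [2.7, -0.5, -5.7]
opening: 0.0085
finger_force: 59.9
```

Request:
{"method": "jog_arm", "body": {"targets": [{"translation": [0,0,0.007],"rot": [0,0,0],"claw": 0},{"translation": [0,0,0.014],"rot": [0,0,0],"claw": 0},{"translation": [0,0,0.02],"rot": [0,0,0],"claw": 0},{"translation": [0,0,0.026],"rot": [0,0,0],"claw": 0},{"translation": [0,0,0.03],"rot": [0,0,0],"claw": 0}]}}

```text
t: 10.07
ee_pos: [0.5466, -0.1628, 0.1519]
eef_rot: [180.0, -0.0, 95.3]
wrist_force: [4.1, -0.5, -5.0]
opening: 0.0085
finger_force: 59.9
```

Request:
{"method": "jog_arm", "body": {"targets": [{"translation": [0,0.0005,0.002],"rot": [0,0,0],"claw": 0},{"translation": [0,0.001,0.004],"rot": [0,0,0],"claw": 0},{"translation": [0,0.001,0.005],"rot": [0,0,0],"claw": 0}]}}

```text
t: 10.45
ee_pos: [0.5473, -0.1627, 0.1471]
eef_rot: [-180.0, -0.0, 95.3]
wrist_force: [2.9, 0.7, -5.8]
opening: 0.0086
finger_force: 59.9
```

Request:
{"method": "jog_arm", "body": {"targets": [{"translation": [0,0,0.0005],"rot": [0,0,0],"claw": 0},{"translation": [0,0,0.001],"rot": [0,0,0],"claw": 0}]}}

```text
t: 10.7
ee_pos: [0.5474, -0.1627, 0.1462]
eef_rot: [-180.0, -0.0, 95.3]
wrist_force: [1.3, -0.6, -5.5]
opening: 0.0086
finger_force: 59.9
```

Request:
{"method": "jog_arm", "body": {"targets": [{"translation": [0,0,0.0005],"rot": [0,0,0],"claw": 0},{"translation": [0,0,0.001],"rot": [0,0,0],"claw": 0}]}}

```text
t: 10.95
ee_pos: [0.5478, -0.1625, 0.1456]
eef_rot: [180.0, -0.0, 95.3]
wrist_force: [-0.2, 2.7, 8.1]
opening: 0.0086
finger_force: 61.7
```

Request:
{"method": "jog_arm", "body": {"targets": [{"translation": [0,0,0.0005],"rot": [0,0,0],"claw": 0},{"translation": [0,0,0.0005],"rot": [0,0,0],"claw": 0}]}}

```text
t: 11.2
ee_pos: [0.548, -0.1624, 0.1456]
eef_rot: [179.9, -0.0, 95.3]
wrist_force: [-0.9, 3.8, 10.4]
opening: 0.0088
finger_force: 62.1
```

It rests on the contacts at the expected height (TCP 0.1456), so I release and rise.

Request:
{"method": "jog_arm", "body": {"targets": [{"translation": [0,0,0],"rot": [0,0,0],"claw": 0.02},{"translation": [0,0,0],"rot": [0,0,0],"claw": 0.04},{"translation": [0,0,0],"rot": [0,0,0],"claw": 0.04},{"translation": [0,0,-0.02],"rot": [0,0,0],"claw": 0.04},{"translation": [0,0,-0.06],"rot": [0,0,0],"claw": 0.04},{"translation": [0,0,-0.1],"rot": [0,0,0],"claw": 0.02},{"translation": [0,0,-0.1],"rot": [0,0,0],"claw": 0}]}}

```text
t: 12.08
ee_pos: [0.5483, -0.1629, 0.2471]
eef_rot: [179.8, 0.1, 95.3]
wrist_force: [0.4, -0.4, -0.8]
opening: 0.0039
finger_force: 0.0
```

```bash
python3 - <<'E'
from h import *
for n in('side','top'):
    p=read_camera(n); save(p,'e_'+n)
    for t in ['card_grip','pivot_left','pivot_right','lever_left_end','lever_right_end']:
        print(n,t,[(np.round(d['position'],3).tolist(),round(d['confidence'],2)) for d in pinpoint(p,t)[:5] if d['position'][1]<-.03 and d['position'][0]>.4])
a,b=[cv2.resize(cv2.imread(f'pics/e_{n}.png')[y:y+120,x:x+160],(400,300),interpolation=cv2.INTER_CUBIC) for n,y,x in(('side',120,200),('top',130,260))]
cv2.imwrite('pics/e.png',np.hstack([a,b]))
for y in(.092,.06,-.092,-.06): print(y,slot(0,y,.14))
rel((slot(0,.125,.19),95.3),(slot(0,.125,.145),95.3))
E
```

```text
side card_grip [([0.547, -0.164, 0.15], 0.8)]
side pivot_left [([0.541, -0.11, 0.127], 0.79)]
side pivot_right [([0.547, -0.218, 0.126], 0.82), ([0.559, -0.25, 0.157], 0.74)]
side lever_left_end [([0.537, -0.072, 0.156], 0.59)]
side lever_right_end [([0.56, -0.251, 0.158], 0.6)]
top card_grip [([0.548, -0.16, 0.148], 0.74)]
top pivot_left [([0.547, -0.114, 0.128], 0.94)]
top pivot_right []
top lever_left_end [([0.544, -0.111, 0.125], 0.74), ([0.535, -0.072, 0.157], 0.48), ([0.545, -0.161, 0.147], 0.37)]
top lever_right_end [([0.546, -0.162, 0.027], 0.72)]
0.092 [np.float64(0.5380019059549164), np.float64(-0.07119332776701845), 0.162]
0.06 [np.float64(0.5409577647532063), np.float64(-0.10305651810892508), 0.162]
-0.092 [np.float64(0.5549980940450836), np.float64(-0.2544066722329815), 0.162]
-0.06 [np.float64(0.5520422352467936), np.float64(-0.22254348189107492), 0.162]
[0.125, -0.001, 0.0326] [-0.0002, -0.0001, 0.0001]
[0.125, -0.001, 0.0776] [-0.0002, -0.0001, 0.0001]
[ 0.5475 -0.1627  0.2446] [-1.7999e+02 -1.0000e-02  9.5300e+01] [-0.6 -1.4 -0.8] 0.0001
```

View pics/e.png

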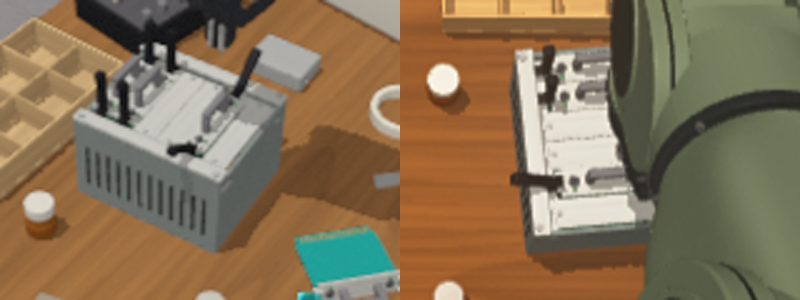

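Side view: the card sits in the slot with handle at (215,105) and both levers out. I now push the left (+y) lever with the shut fingers.

Request:
{"method": "jog_arm", "body": {"targets": [{"translation": [0.05,0,0],"rot": [0,0,0],"claw": 0},{"translation": [0.1,0,0],"rot": [0,0,0],"claw": 0},{"translation": [0.13,0,0],"rot": [0,0,0],"claw": 0},{"translation": [0.13,0,0.03],"rot": [0,0,0],"claw": 0},{"translation": [0.13,0,0.06],"rot": [0,0,0],"claw": 0},{"translation": [0.13,0,0.083],"rot": [0,0,0],"claw": 0},{"translation": [0.13,0,0.084],"rot": [0,0,0],"claw": 0}]}}

```text
t: 13.55
ee_pos: [0.535, -0.0332, 0.1598]
eef_rot: [-179.9, -0.0, 95.3]
wrist_force: [0.3, -0.4, 1.0]
opening: -0.0002
finger_force: 0.0
```

Request:
{"method": "jog_arm", "body": {"targets": [{"translation": [-0.01,0,0],"rot": [0,0,0],"claw": 0},{"translation": [-0.018,0,0],"rot": [0,0,0],"claw": 0},{"translation": [-0.024,0,0],"rot": [0,0,0],"claw": 0},{"translation": [-0.03,0,0],"rot": [0,0,0],"claw": 0},{"translation": [-0.036,0,0],"rot": [0,0,0],"claw": 0}]}}

```text
t: 14.18
ee_pos: [0.5389, -0.0696, 0.1608]
eef_rot: [180.0, 0.0, 95.3]
wrist_force: [0.3, 2.2, 0.5]
opening: 0.0002
finger_force: 0.9
```

```bash
cat >> h.py <<'E'
def insl():
    s=state(); a=np.radians(SY); d=s['ee_pos'][:2]-SL; f=s['wrist_force']
    c,n=np.cos(a),np.sin(a)
    print('slot xyz mm',np.round([(d[0]*c+d[1]*n)*1e3,(-d[0]*n+d[1]*c)*1e3,s['ee_pos'][2]*1e3-22],1),'F slot',np.round([f[0]*c+f[1]*n,-f[0]*n+f[1]*c,f[2]],1),'t',round(s['t'],1))
E
python3 - <<'E'
from h import *
insl()
for n in('side',):
    p=read_camera(n)
    for t in ['pivot_left','lever_left_end']:
        print(n,t,[(np.round(d['position'],3).tolist(),round(d['confidence'],2)) for d in pinpoint(p,t)[:5] if d['position'][1]<-.03 and d['position'][0]>.4])
E
```

```text
slot xyz mm [  1.   93.5 138.8] F slot [0.5 2.1 0.5] t 14.2
side pivot_left [([0.543, -0.112, 0.124], 0.82), ([0.423, -0.434, -0.001], 0.61), ([0.551, -0.169, 0.025], 0.52)]
side lever_left_end [([0.544, -0.092, 0.17], 0.51)]
```

Request:
{"method": "jog_arm", "body": {"targets": [{"translation": [-0.002,0,0],"rot": [0,0,0],"claw": 0},{"translation": [-0.004,0,0],"rot": [0,0,0],"claw": 0},{"translation": [-0.006,0,0],"rot": [0,0,0],"claw": 0},{"translation": [-0.008,0,0],"rot": [0,0,0],"claw": 0}]}}

```text
t: 14.82
ee_pos: [0.5396, -0.0772, 0.1608]
eef_rot: [-180.0, -0.0, 95.3]
wrist_force: [-1.2, 1.3, 0.5]
opening: 0.0002
finger_force: 0.6
```

Request:
{"method": "jog_arm", "body": {"targets": [{"translation": [-0.0015,0,0],"rot": [0,0,0],"claw": 0},{"translation": [-0.003,0,0],"rot": [0,0,0],"claw": 0},{"translation": [-0.0045,0,0],"rot": [0,0,0],"claw": 0},{"translation": [-0.006,0,0],"rot": [0,0,0],"claw": 0}]}}

```text
t: 15.32
ee_pos: [0.5402, -0.0828, 0.1608]
eef_rot: [180.0, -0.0, 95.3]
wrist_force: [-1.2, 5.0, 3.2]
opening: 0.0001
finger_force: 2.9
```

```bash
python3 -c "
from h import *
insl()"
```

```text
slot xyz mm [  1.1  80.3 138.8] F slot [-0.8  5.1  3.2] t 15.3
```

Request:
{"method": "jog_arm", "body": {"targets": [{"translation": [-0.0015,0,0],"rot": [0,0,0],"claw": 0},{"translation": [-0.003,0,0],"rot": [0,0,0],"claw": 0},{"translation": [-0.0045,0,0],"rot": [0,0,0],"claw": 0}]}}

```text
t: 15.7
ee_pos: [0.5406, -0.0859, 0.1609]
eef_rot: [180.0, -0.1, 95.4]
wrist_force: [-2.2, 14.4, 6.2]
opening: 0.0003
finger_force: 7.0
```

Request:
{"method": "jog_arm", "body": {"targets": [{"translation": [-0.001,0,0],"rot": [0,0,0],"claw": 0},{"translation": [-0.002,0,0],"rot": [0,0,0],"claw": 0},{"translation": [-0.003,0,0],"rot": [0,0,0],"claw": 0}]}}

```text
t: 16.08
ee_pos: [0.5408, -0.0883, 0.1609]
eef_rot: [180.0, -0.2, 95.4]
wrist_force: [-2.8, 16.1, 6.3]
opening: 0.0
finger_force: 8.3
```

Request:
{"method": "jog_arm", "body": {"targets": [{"translation": [-0.001,0,0],"rot": [0,0,0],"claw": 0},{"translation": [-0.002,0,0],"rot": [0,0,0],"claw": 0}]}}

```text
t: 16.32
ee_pos: [0.541, -0.09, 0.1609]
eef_rot: [180.0, -0.2, 95.4]
wrist_force: [-3.4, 18.1, 5.0]
opening: 0.0001
finger_force: 8.9
```

Request:
{"method": "jog_arm", "body": {"targets": [{"translation": [-0.0005,0,0],"rot": [0,0,0],"claw": 0},{"translation": [-0.001,0,0],"rot": [0,0,0],"claw": 0}]}}

```text
t: 16.58
ee_pos: [0.541, -0.091, 0.1608]
eef_rot: [180.0, -0.2, 95.4]
wrist_force: [-2.8, 16.7, 3.9]
opening: 0.0001
finger_force: 8.6
```

```bash
python3 -c "
from h import *
insl()"
```

```text
slot xyz mm [  1.2  72.  138.8] F slot [-1.2 16.9  3.9] t 16.6
```

Request:
{"method": "jog_arm", "body": {"targets": [{"translation": [-0.0005,0,0],"rot": [0,0,0],"claw": 0},{"translation": [-0.001,0,0],"rot": [0,0,0],"claw": 0}]}}

```text
t: 16.82
ee_pos: [0.5411, -0.092, 0.1608]
eef_rot: [-180.0, -0.2, 95.4]
wrist_force: [-3.8, 17.1, 3.0]
opening: 0.0003
finger_force: 8.8
```

Request:
{"method": "jog_arm", "body": {"targets": [{"translation": [-0.0005,0,0],"rot": [0,0,0],"claw": 0},{"translation": [-0.001,0,0],"rot": [0,0,0],"claw": 0}]}}

```text
t: 17.08
ee_pos: [0.5412, -0.093, 0.1606]
eef_rot: [-180.0, -0.2, 95.4]
wrist_force: [-2.0, 17.9, -0.1]
opening: -0.0003
finger_force: 9.4
```

Request:
{"method": "jog_arm", "body": {"targets": [{"translation": [-0.0005,0,0],"rot": [0,0,0],"claw": 0},{"translation": [-0.001,0,0],"rot": [0,0,0],"claw": 0}]}}

```text
t: 17.32
ee_pos: [0.5413, -0.0934, 0.1606]
eef_rot: [-180.0, -0.2, 95.5]
wrist_force: [-2.7, 21.8, -1.9]
opening: -0.0002
finger_force: 10.7
```

Request:
{"method": "jog_arm", "body": {"targets": [{"translation": [-0.0005,0,0],"rot": [0,0,0],"claw": 0},{"translation": [-0.0005,0,0],"rot": [0,0,0],"claw": 0}]}}

```text
t: 17.58
ee_pos: [0.5413, -0.0936, 0.1606]
eef_rot: [-180.0, -0.3, 95.5]
wrist_force: [-1.8, 22.3, -0.8]
opening: -0.0002
finger_force: 11.1
```

Left lever reached the stop (force rose to 22 N, motion ended). Now the right lever.

Request:
{"method": "jog_arm", "body": {"targets": [{"translation": [0.01,0,0],"rot": [0,0,0],"claw": 0},{"translation": [0.025,0,-0.02],"rot": [0,0,0],"claw": 0},{"translation": [0.025,0,-0.06],"rot": [0,0,0],"claw": 0},{"translation": [0.0,0,-0.085],"rot": [0,0,0],"claw": 0},{"translation": [-0.05,0,-0.085],"rot": [0,0,0],"claw": 0},{"translation": [-0.1,0,-0.085],"rot": [0,0,0],"claw": 0},{"translation": [-0.15,0,-0.085],"rot": [0,0,0],"claw": 0},{"translation": [-0.19,0,-0.085],"rot": [0,0,0],"claw": 0},{"translation": [-0.2,0,-0.085],"rot": [0,0,0],"claw": 0}]}}

```text
t: 18.7
ee_pos: [0.5592, -0.2989, 0.2452]
eef_rot: [-179.9, 0.0, 95.1]
wrist_force: [-0.3, 1.1, -0.0]
opening: 0.0001
finger_force: 0.0
```

```bash
python3 - <<'E'
from h import *
insl()
for n in('side','top'):
    p=read_camera(n); save(p,'f_'+n)
    for t in ['pivot_left','lever_left_end','lever_right_end']:
        print(n,t,[(np.round(d['position'],3).tolist(),round(d['confidence'],2)) for d in pinpoint(p,t)[:5] if d['position'][1]<-.03 and d['position'][0]>.4])
E
```

```text
slot xyz mm [ 1.000e-01 -1.367e+02  2.232e+02] F slot [-0.2  1.1 -0. ] t 18.7
side pivot_left [([0.544, -0.112, 0.121], 0.75)]
side lever_left_end [([0.545, -0.111, 0.177], 0.65)]
side lever_right_end [([0.559, -0.254, 0.159], 0.59)]
top pivot_left [([0.543, -0.116, 0.124], 0.79)]
top lever_left_end [([0.596, -0.157, 0.002], 0.47), ([0.539, -0.114, 0.175], 0.45)]
top lever_right_end [([0.563, -0.257, 0.16], 0.61)]
```

Left is upright. I descend outside the right lever and sweep inward.

Request:
{"method": "jog_arm", "body": {"targets": [{"translation": [0.004,0.001,0.03],"rot": [0,0,0],"claw": 0},{"translation": [0.005,0.001,0.06],"rot": [0,0,0],"claw": 0},{"translation": [0.005,0.001,0.084],"rot": [0,0,0],"claw": 0},{"translation": [0.005,0.001,0.084],"rot": [0,0,0],"claw": 0},{"translation": [0.012,0.001,0.084],"rot": [0,0,0],"claw": 0},{"translation": [0.02,0.001,0.084],"rot": [0,0,0],"claw": 0},{"translation": [0.027,0.001,0.084],"rot": [0,0,0],"claw": 0},{"translation": [0.034,0.001,0.084],"rot": [0,0,0],"claw": 0},{"translation": [0.041,0.001,0.084],"rot": [0,0,0],"claw": 0}]}}

```text
t: 20.23
ee_pos: [0.5571, -0.2546, 0.1618]
eef_rot: [180.0, -0.0, 95.3]
wrist_force: [0.1, -1.6, 1.5]
opening: 0.0002
finger_force: 0.8
```

Request:
{"method": "jog_arm", "body": {"targets": [{"translation": [0.0025,0,0],"rot": [0,0,0],"claw": 0},{"translation": [0.005,0,0],"rot": [0,0,0],"claw": 0},{"translation": [0.0075,0,0],"rot": [0,0,0],"claw": 0},{"translation": [0.01,0,0],"rot": [0,0,0],"claw": 0},{"translation": [0.012,0,0],"rot": [0,0,0],"claw": 0}]}}

```text
t: 20.85
ee_pos: [0.556, -0.2444, 0.162]
eef_rot: [180.0, 0.1, 95.2]
wrist_force: [0.4, -9.8, 4.0]
opening: -0.0
finger_force: 4.9
```

```bash
python3 -c "
from h import *
insl()"
```

```text
slot xyz mm [  2.  -82.1 140. ] F slot [-0.5 -9.8  4. ] t 20.9
```

Request:
{"method": "jog_arm", "body": {"targets": [{"translation": [0.0015,0,0],"rot": [0,0,0],"claw": 0},{"translation": [0.003,0,0],"rot": [0,0,0],"claw": 0},{"translation": [0.0045,0,0],"rot": [0,0,0],"claw": 0}]}}

```text
t: 21.22
ee_pos: [0.5557, -0.2406, 0.1621]
eef_rot: [180.0, 0.2, 95.2]
wrist_force: [1.0, -12.8, 4.1]
opening: -0.0002
finger_force: 6.3
```

Request:
{"method": "jog_arm", "body": {"targets": [{"translation": [0.001,0,0],"rot": [0,0,0],"claw": 0},{"translation": [0.002,0,0],"rot": [0,0,0],"claw": 0},{"translation": [0.003,0,0],"rot": [0,0,0],"claw": 0}]}}

```text
t: 21.6
ee_pos: [0.5553, -0.2378, 0.162]
eef_rot: [180.0, 0.2, 95.2]
wrist_force: [2.6, -12.9, 1.5]
opening: 0.0001
finger_force: 6.4
```

Request:
{"method": "jog_arm", "body": {"targets": [{"translation": [0.001,0,0],"rot": [0,0,0],"claw": 0},{"translation": [0.002,0,0],"rot": [0,0,0],"claw": 0}]}}

```text
t: 21.85
ee_pos: [0.5551, -0.2359, 0.1618]
eef_rot: [180.0, 0.2, 95.2]
wrist_force: [3.1, -13.9, -1.3]
opening: 0.0001
finger_force: 7.7
```

```bash
python3 -c "
from h import *
insl()"
```

```text
slot xyz mm [  1.8 -73.6 139.8] F slot [  1.8 -14.1  -1.3] t 21.9
```

Request:
{"method": "jog_arm", "body": {"targets": [{"translation": [0.0005,0,0],"rot": [0,0,0],"claw": 0},{"translation": [0.001,0,0],"rot": [0,0,0],"claw": 0}]}}

```text
t: 22.1
ee_pos: [0.555, -0.235, 0.1617]
eef_rot: [180.0, 0.2, 95.2]
wrist_force: [2.6, -15.3, -2.4]
opening: 0.0001
finger_force: 7.9
```

Request:
{"method": "jog_arm", "body": {"targets": [{"translation": [0.0005,0,0],"rot": [0,0,0],"claw": 0},{"translation": [0.001,0,0],"rot": [0,0,0],"claw": 0}]}}

```text
t: 22.35
ee_pos: [0.5548, -0.2343, 0.1616]
eef_rot: [180.0, 0.2, 95.2]
wrist_force: [3.1, -17.7, -5.2]
opening: -0.0002
finger_force: 9.0
```

Request:
{"method": "jog_arm", "body": {"targets": [{"translation": [0.0005,0,0],"rot": [0,0,0],"claw": 0},{"translation": [0.001,0,0],"rot": [0,0,0],"claw": 0}]}}

```text
t: 22.6
ee_pos: [0.5547, -0.2341, 0.1616]
eef_rot: [180.0, 0.3, 95.2]
wrist_force: [4.5, -22.3, -5.3]
opening: 0.0003
finger_force: 11.3
```

```bash
python3 -c "
from h import *
insl()"
```

```text
slot xyz mm [  1.6 -71.7 139.6] F slot [  2.4 -22.6  -5.3] t 22.6
```

Right is at its stop too. I go back to re-press the left one and look on the way.

Request:
{"method": "jog_arm", "body": {"targets": [{"translation": [-0.012,0,0],"rot": [0,0,0],"claw": 0},{"translation": [-0.025,0,-0.02],"rot": [0,0,0],"claw": 0},{"translation": [-0.025,0,-0.06],"rot": [0,0,0],"claw": 0},{"translation": [0.0,0,-0.085],"rot": [0,0,0],"claw": 0},{"translation": [0.05,0,-0.085],"rot": [0,0,0],"claw": 0},{"translation": [0.1,0,-0.085],"rot": [0,0,0],"claw": 0},{"translation": [0.15,0,-0.085],"rot": [0,0,0],"claw": 0},{"translation": [0.18,0,-0.085],"rot": [0,0,0],"claw": 0},{"translation": [0.18,0,-0.085],"rot": [0,0,0],"claw": 0}]}}

```text
t: 23.72
ee_pos: [0.5381, -0.0492, 0.2469]
eef_rot: [-180.0, -0.1, 95.5]
wrist_force: [-0.8, -0.6, -0.6]
opening: 0.0004
finger_force: 0.0
```

```bash
python3 - <<'E'
from h import *
insl()
for n in('side','top'):
    p=read_camera(n); save(p,'g_'+n)
    for t in ['pivot_left','lever_left_end','pivot_right','lever_right_end','card_grip']:
        print(n,t,[(np.round(d['position'],3).tolist(),round(d['confidence'],2)) for d in pinpoint(p,t)[:5] if d['position'][1]<-.03 and .5<d['position'][0]<.58])
a,b=[cv2.resize(cv2.imread(f'pics/g_{n}.png')[y:y+90,x:x+120],(400,300),interpolation=cv2.INTER_CUBIC) for n,y,x in(('side',130,220),('top',150,280))]
cv2.imwrite('pics/g.png',np.hstack([a,b]))
E
```

```text
slot xyz mm [  2.1 113.8 224.9] F slot [-0.9 -0.6 -0.6] t 23.7
side pivot_left [([0.543, -0.112, 0.121], 0.93)]
side lever_left_end [([0.542, -0.111, 0.174], 0.62)]
side pivot_right [([0.552, -0.218, 0.122], 0.59), ([0.548, -0.166, 0.146], 0.4)]
side lever_right_end [([0.561, -0.218, 0.174], 0.49)]
side card_grip [([0.549, -0.164, 0.143], 0.95)]
top pivot_left []
top lever_left_end []
top pivot_right []
top lever_right_end []
top card_grip []
```

View pics/g.png

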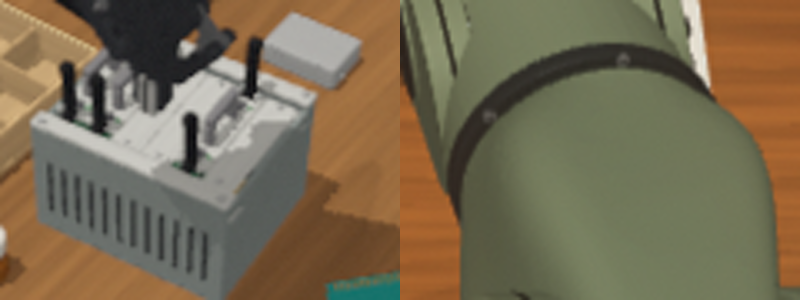

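Both levers stand near upright (side px (190,140) and (255,65)). Re-pressing the left one.

Request:
{"method": "jog_arm", "body": {"targets": [{"translation": [-0.01,0,0.03],"rot": [0,0,0],"claw": 0},{"translation": [-0.01,0,0.06],"rot": [0,0,0],"claw": 0},{"translation": [-0.01,0,0.085],"rot": [0,0,0],"claw": 0},{"translation": [-0.018,0,0.085],"rot": [0,0,0],"claw": 0},{"translation": [-0.026,0,0.085],"rot": [0,0,0],"claw": 0},{"translation": [-0.034,0,0.085],"rot": [0,0,0],"claw": 0},{"translation": [-0.037,0,0.085],"rot": [0,0,0],"claw": 0},{"translation": [-0.039,0,0.085],"rot": [0,0,0],"claw": 0}]}}

```text
t: 25.32
ee_pos: [0.5419, -0.0906, 0.162]
eef_rot: [180.0, -0.0, 95.3]
wrist_force: [-0.2, -0.3, 0.4]
opening: 0.0003
finger_force: 0.0
```

```bash
python3 -c "
from h import *
insl()"
```

```text
slot xyz mm [  2.1  72.3 140. ] F slot [-0.3 -0.3  0.4] t 25.3
```

Request:
{"method": "jog_arm", "body": {"targets": [{"translation": [-0.001,0,0],"rot": [0,0,0],"claw": 0},{"translation": [-0.002,0,0],"rot": [0,0,0],"claw": 0},{"translation": [-0.003,0,0],"rot": [0,0,0],"claw": 0}]}}

```text
t: 25.7
ee_pos: [0.5421, -0.0929, 0.1618]
eef_rot: [180.0, -0.0, 95.3]
wrist_force: [-0.3, 4.9, 0.4]
opening: 0.0002
finger_force: 2.5
```

Request:
{"method": "jog_arm", "body": {"targets": [{"translation": [-0.0005,0,0],"rot": [0,0,0],"claw": 0},{"translation": [-0.001,0,0],"rot": [0,0,0],"claw": 0}]}}

```text
t: 25.95
ee_pos: [0.5422, -0.0934, 0.1618]
eef_rot: [-180.0, -0.1, 95.4]
wrist_force: [-2.5, 7.6, 1.4]
opening: 0.0001
finger_force: 4.2
```

Request:
{"method": "jog_arm", "body": {"targets": [{"translation": [-0.0005,0,0],"rot": [0,0,0],"claw": 0},{"translation": [-0.001,0,0],"rot": [0,0,0],"claw": 0}]}}

```text
t: 26.2
ee_pos: [0.5422, -0.0937, 0.1618]
eef_rot: [-180.0, -0.1, 95.4]
wrist_force: [-2.4, 13.1, 2.1]
opening: -0.0001
finger_force: 6.6
```

Request:
{"method": "jog_arm", "body": {"targets": [{"translation": [-0.0005,0,0],"rot": [0,0,0],"claw": 0},{"translation": [-0.001,0,0],"rot": [0,0,0],"claw": 0},{"translation": [-0.001,0,0],"rot": [0,0,0],"claw": 0}]}}

```text
t: 26.58
ee_pos: [0.5423, -0.0939, 0.1618]
eef_rot: [-180.0, -0.2, 95.4]
wrist_force: [-2.3, 16.3, 2.7]
opening: -0.0001
finger_force: 8.2
```

Request:
{"method": "jog_arm", "body": {"targets": [{"translation": [-0.0005,0,0],"rot": [0,0,0],"claw": 0},{"translation": [-0.0005,0,0],"rot": [0,0,0],"claw": 0}]}}

```text
t: 26.82
ee_pos: [0.5423, -0.094, 0.1618]
eef_rot: [-180.0, -0.2, 95.4]
wrist_force: [-4.4, 18.7, 2.7]
opening: 0.0001
finger_force: 9.4
```

Left is firm at its stop. One check press on the right.

Request:
{"method": "jog_arm", "body": {"targets": [{"translation": [0.012,0,0],"rot": [0,0,0],"claw": 0},{"translation": [0.025,0,-0.02],"rot": [0,0,0],"claw": 0},{"translation": [0.025,0,-0.06],"rot": [0,0,0],"claw": 0},{"translation": [0.0,0,-0.085],"rot": [0,0,0],"claw": 0},{"translation": [-0.05,0,-0.085],"rot": [0,0,0],"claw": 0},{"translation": [-0.1,0,-0.085],"rot": [0,0,0],"claw": 0},{"translation": [-0.15,0,-0.085],"rot": [0,0,0],"claw": 0},{"translation": [-0.17,0,-0.085],"rot": [0,0,0],"claw": 0},{"translation": [-0.17,0,-0.07],"rot": [0,0,0],"claw": 0},{"translation": [-0.17,0,-0.04],"rot": [0,0,0],"claw": 0},{"translation": [-0.17,0,-0.01],"rot": [0,0,0],"claw": 0},{"translation": [-0.17,0,0],"rot": [0,0,0],"claw": 0}]}}

```text
t: 28.32
ee_pos: [0.5576, -0.2648, 0.16]
eef_rot: [-179.9, -0.1, 95.4]
wrist_force: [0.8, -0.1, 1.4]
opening: -0.0
finger_force: 0.0
```

```bash
python3 -c "
from h import *
insl()"
```

```text
slot xyz mm [   1.6 -102.6  138. ] F slot [ 0.8 -0.2  1.4] t 28.3
```

Request:
{"method": "jog_arm", "body": {"targets": [{"translation": [0.008,0,0],"rot": [0,0,0],"claw": 0},{"translation": [0.016,0,0],"rot": [0,0,0],"claw": 0},{"translation": [0.024,0,0],"rot": [0,0,0],"claw": 0},{"translation": [0.027,0,0],"rot": [0,0,0],"claw": 0},{"translation": [0.029,0,0],"rot": [0,0,0],"claw": 0}]}}

```text
t: 28.95
ee_pos: [0.5555, -0.2372, 0.1619]
eef_rot: [180.0, 0.0, 95.3]
wrist_force: [-0.0, -0.7, -0.0]
opening: -0.0
finger_force: 0.0
```

Request:
{"method": "jog_arm", "body": {"targets": [{"translation": [0.001,0,0],"rot": [0,0,0],"claw": 0},{"translation": [0.002,0,0],"rot": [0,0,0],"claw": 0}]}}

```text
t: 29.2
ee_pos: [0.5553, -0.2358, 0.1618]
eef_rot: [180.0, 0.0, 95.3]
wrist_force: [0.8, -2.6, 1.3]
opening: 0.0003
finger_force: 1.9
```

Request:
{"method": "jog_arm", "body": {"targets": [{"translation": [0.0005,0,0],"rot": [0,0,0],"claw": 0},{"translation": [0.001,0,0],"rot": [0,0,0],"claw": 0}]}}

```text
t: 29.45
ee_pos: [0.5552, -0.2352, 0.1618]
eef_rot: [180.0, 0.1, 95.3]
wrist_force: [2.2, -8.0, 0.7]
opening: -0.0001
finger_force: 3.8
```

Request:
{"method": "jog_arm", "body": {"targets": [{"translation": [0.001,0,0],"rot": [0,0,0],"claw": 0},{"translation": [0.002,0,0],"rot": [0,0,0],"claw": 0}]}}

```text
t: 29.7
ee_pos: [0.555, -0.2344, 0.1618]
eef_rot: [180.0, 0.2, 95.2]
wrist_force: [3.2, -15.9, -1.7]
opening: 0.0001
finger_force: 8.3
```

Request:
{"method": "jog_arm", "body": {"targets": [{"translation": [0.0005,0,0],"rot": [0,0,0],"claw": 0},{"translation": [0.001,0,0],"rot": [0,0,0],"claw": 0}]}}

```text
t: 29.95
ee_pos: [0.5549, -0.2343, 0.1618]
eef_rot: [180.0, 0.2, 95.2]
wrist_force: [3.9, -18.9, -2.7]
opening: -0.0002
finger_force: 10.0
```

Request:
{"method": "jog_arm", "body": {"targets": [{"translation": [0.0005,0,0],"rot": [0,0,0],"claw": 0},{"translation": [0.0007,0,0],"rot": [0,0,0],"claw": 0},{"translation": [0.0007,0,0],"rot": [0,0,0],"claw": 0}]}}

```text
t: 30.32
ee_pos: [0.5549, -0.2341, 0.1618]
eef_rot: [179.9, 0.3, 95.2]
wrist_force: [4.5, -21.0, -3.2]
opening: 0.0001
finger_force: 11.1
```

Request:
{"method": "jog_arm", "body": {"targets": [{"translation": [-0.012,0,0],"rot": [0,0,0],"claw": 0},{"translation": [-0.025,0,-0.02],"rot": [0,0,0],"claw": 0},{"translation": [-0.035,0,-0.06],"rot": [0,0,0],"claw": 0},{"translation": [-0.06,0,-0.1],"rot": [0,0,0],"claw": 0},{"translation": [-0.1,0,-0.1],"rot": [0,0,0],"claw": 0},{"translation": [-0.15,0.0,-0.1],"rot": [0,0,0],"claw": 0},{"translation": [-0.2,0.0,-0.1],"rot": [0,0,0],"claw": 0},{"translation": [-0.25,-0.03,-0.1],"rot": [0,0,0],"claw": 0},{"translation": [-0.28,-0.08,-0.1],"rot": [0,0,0],"claw": 0},{"translation": [-0.3,-0.13,-0.1],"rot": [0,0,0],"claw": 0},{"translation": [-0.3,-0.13,-0.1],"rot": [0,0,0],"claw": 0}]}}

```text
t: 31.7
ee_pos: [0.4491, -0.5442, 0.262]
eef_rot: [-179.9, 0.0, 95.0]
wrist_force: [1.1, 0.2, 0.2]
opening: -0.0002
finger_force: 0.0
```

```bash
python3 - <<'E'
from h import *
insl()
a=np.radians(SY)
for n in('side','top'):
    p=read_camera(n); save(p,'h_'+n); X=cloud(p); d=X[...,:2]-SL
    sx=d[...,0]*np.cos(a)+d[...,1]*np.sin(a); sy=-d[...,0]*np.sin(a)+d[...,1]*np.cos(a); z=X[...,2]-.022
    for x0 in(0,.0915,.122):
        for sg in(1,-1):
            m=(abs(sx-x0)<.012)&(abs(sg*sy-.06)<.035)
            for lo,hi in((.115,.13),(.15,.17)):
                k=m&(z>lo)&(z<hi); print(n,x0,sg,(lo,hi),k.sum(), 'y mean/min/max',(sy[k].mean()*1e3).round(1) if k.any() else '',(np.percentile(sy[k],[3,97])*1e3).round(1) if k.any() else '', 'ztop',(z[m&(z<.2)].max()*1e3).round(1) if m.any() else '')
        m=(abs(sx-x0)<.006)&(abs(sy)<.022)&(z>.11)&(z<.15); print(n,'handle',x0,np.median(z[m]*1e3).round(1) if m.any() else '')
ims=[cv2.resize(cv2.imread(f'pics/h_{n}.png')[y:y+90,x:x+120],(400,300),interpolation=cv2.INTER_CUBIC) for n,y,x in(('side',130,220),('top',140,280))]
cv2.imwrite('pics/h.png',np.hstack(ims))
E
```

```text
slot xyz mm [-132.2 -370.8  240. ] F slot [1.1 0.1 0.2] t 31.7
side 0 1 (0.115, 0.13) 17 y mean/min/max 53.9 [51.6 56.4] ztop 162.5
side 0 1 (0.15, 0.17) 24 y mean/min/max 55.0 [48.6 59.2] ztop 162.5
side 0 -1 (0.115, 0.13) 17 y mean/min/max -47.2 [-53.2 -25.4] ztop 162.7
side 0 -1 (0.15, 0.17) 19 y mean/min/max -54.7 [-61.8 -49.1] ztop 162.7
side handle 0 129.4
side 0.0915 1 (0.115, 0.13) 23 y mean/min/max 51.3 [25.9 57.2] ztop 161.0
side 0.0915 1 (0.15, 0.17) 22 y mean/min/max 56.4 [49.  61.2] ztop 161.0
side 0.0915 -1 (0.115, 0.13) 18 y mean/min/max -48.1 [-53.6 -35.1] ztop 160.9
side 0.0915 -1 (0.15, 0.17) 21 y mean/min/max -51.5 [-56.7 -46.4] ztop 160.9
side handle 0.0915 128.4
side 0.122 1 (0.115, 0.13) 20 y mean/min/max 52.6 [38.5 57.3] ztop 162.2
side 0.122 1 (0.15, 0.17) 19 y mean/min/max 55.8 [48.6 60.9] ztop 162.2
side 0.122 -1 (0.115, 0.13) 20 y mean/min/max -48.3 [-56.7 -36.7] ztop 161.4
side 0.122 -1 (0.15, 0.17) 20 y mean/min/max -51.4 [-56.5 -47.2] ztop 161.4
side handle 0.122 129.0
top 0 1 (0.115, 0.13) 8 y mean/min/max 52.7 [49.1 54.8] ztop 164.0
top 0 1 (0.15, 0.17) 26 y mean/min/max 53.6 [48.  58.5] ztop 164.0
top 0 -1 (0.115, 0.13) 11 y mean/min/max -51.9 [-56.9 -49.6] ztop 162.3
top 0 -1 (0.15, 0.17) 29 y mean/min/max -56.0 [-61.8 -51. ] ztop 162.3
top handle 0 131.1
top 0.0915 1 (0.115, 0.13) 6 y mean/min/max 52.5 [49.6 55.3] ztop 163.7
top 0.0915 1 (0.15, 0.17) 26 y mean/min/max 54.6 [48.3 60. ] ztop 163.7
top 0.0915 -1 (0.115, 0.13) 10 y mean/min/max -49.9 [-55.1 -47.7] ztop 163.8
top 0.0915 -1 (0.15, 0.17) 28 y mean/min/max -52.9 [-57.7 -47.9] ztop 163.8
top handle 0.0915 129.7
top 0.122 1 (0.115, 0.13) 8 y mean/min/max 53.7 [49.5 56.2] ztop 162.9
top 0.122 1 (0.15, 0.17) 27 y mean/min/max 54.6 [49.8 59.8] ztop 162.9
top 0.122 -1 (0.115, 0.13) 11 y mean/min/max -50.3 [-54.6 -48.1] ztop 162.5
top 0.122 -1 (0.15, 0.17) 26 y mean/min/max -53.0 [-58.9 -48.1] ztop 162.5
top handle 0.122 130.1
```

View pics/h.png

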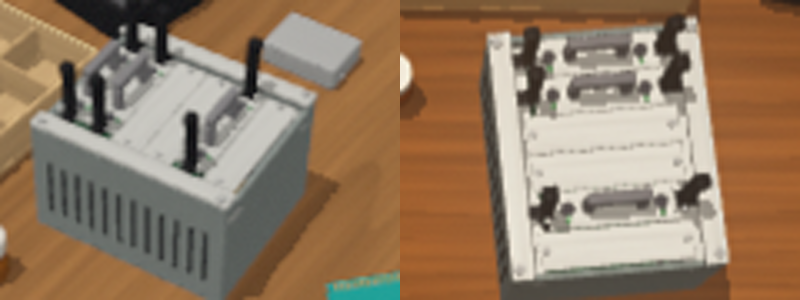

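Both levers look upright, but against the fitted cards the lever spread is about 2 mm larger and the handle about 1 mm higher. There is time for another round, left first.

Request:
{"method": "jog_arm", "body": {"targets": [{"translation": [0.03,0.05,0],"rot": [0,0,0],"claw": 0},{"translation": [0.08,0.1,0],"rot": [0,0,0],"claw": 0},{"translation": [0.13,0.13,0],"rot": [0,0,0],"claw": 0},{"translation": [0.19,0.134,0],"rot": [0,0,0],"claw": 0},{"translation": [0.25,0.134,0],"rot": [0,0,0],"claw": 0},{"translation": [0.31,0.134,0],"rot": [0,0,0],"claw": 0},{"translation": [0.37,0.134,0],"rot": [0,0,0],"claw": 0},{"translation": [0.43,0.134,0],"rot": [0,0,0],"claw": 0},{"translation": [0.467,0.134,0.01],"rot": [0,0,0],"claw": 0},{"translation": [0.467,0.134,0.05],"rot": [0,0,0],"claw": 0},{"translation": [0.467,0.134,0.08],"rot": [0,0,0],"claw": 0},{"translation": [0.467,0.134,0.1],"rot": [0,0,0],"claw": 0}]}}

```text
t: 33.3
ee_pos: [0.5433, -0.0625, 0.1603]
eef_rot: [-179.9, -0.1, 95.4]
wrist_force: [-0.3, -0.1, -0.5]
opening: -0.0001
finger_force: 0.0
```

```bash
python3 -c "
from h import *
insl()
rel((slot(.0015,.073,.139),95.3))"
```

```text
slot xyz mm [  6.1 100.2 138.3] F slot [-0.3 -0.1 -0.5] t 33.3
[-0.0272, -0.0047, -0.0007] [-0.0013, -0.001, 0.0023]
[ 0.5433 -0.0625  0.1603] [-1.7993e+02 -6.0000e-02  9.5430e+01] [-0.3 -0.1 -0.5] -0.0001
```

Request:
{"method": "jog_arm", "body": {"targets": [{"translation": [-0.008,-0.004,0],"rot": [0,0,0],"claw": 0},{"translation": [-0.016,-0.0045,0],"rot": [0,0,0],"claw": 0},{"translation": [-0.024,-0.0045,0],"rot": [0,0,0],"claw": 0},{"translation": [-0.026,-0.0045,0],"rot": [0,0,0],"claw": 0},{"translation": [-0.027,-0.0045,0],"rot": [0,0,0],"claw": 0}]}}

```text
t: 33.92
ee_pos: [0.5415, -0.0913, 0.1619]
eef_rot: [180.0, -0.0, 95.3]
wrist_force: [0.4, 0.2, 0.7]
opening: -0.0001
finger_force: 0.0
```

Request:
{"method": "jog_arm", "body": {"targets": [{"translation": [-0.001,0,0],"rot": [0,0,0],"claw": 0},{"translation": [-0.001,0,0],"rot": [0,0,0],"claw": 0}]}}

```text
t: 34.17
ee_pos: [0.5415, -0.0922, 0.1618]
eef_rot: [-180.0, -0.0, 95.3]
wrist_force: [0.1, -1.1, 0.6]
opening: -0.0
finger_force: 0.0
```

Request:
{"method": "jog_arm", "body": {"targets": [{"translation": [-0.001,0,0],"rot": [0,0,0],"claw": 0},{"translation": [-0.001,0,0],"rot": [0,0,0],"claw": 0}]}}

```text
t: 34.42
ee_pos: [0.5416, -0.093, 0.1618]
eef_rot: [180.0, -0.0, 95.3]
wrist_force: [-0.3, 2.6, 0.5]
opening: -0.0001
finger_force: 1.4
```

Request:
{"method": "jog_arm", "body": {"targets": [{"translation": [-0.001,0,0],"rot": [0,0,0],"claw": 0},{"translation": [-0.001,0,0],"rot": [0,0,0],"claw": 0}]}}

```text
t: 34.67
ee_pos: [0.5417, -0.0935, 0.1617]
eef_rot: [-180.0, -0.1, 95.3]
wrist_force: [-0.3, 5.7, 0.7]
opening: 0.0002
finger_force: 3.2
```

Request:
{"method": "jog_arm", "body": {"targets": [{"translation": [-0.001,0,0],"rot": [0,0,0],"claw": 0},{"translation": [-0.001,0,0],"rot": [0,0,0],"claw": 0}]}}

```text
t: 34.92
ee_pos: [0.5417, -0.0937, 0.1617]
eef_rot: [-180.0, -0.1, 95.4]
wrist_force: [-1.1, 10.9, 0.9]
opening: -0.0003
finger_force: 5.6
```

Request:
{"method": "jog_arm", "body": {"targets": [{"translation": [-0.001,0,0],"rot": [0,0,0],"claw": 0},{"translation": [-0.002,0,0],"rot": [0,0,0],"claw": 0},{"translation": [-0.002,0,0],"rot": [0,0,0],"claw": 0}]}}

```text
t: 35.3
ee_pos: [0.542, -0.0944, 0.1618]
eef_rot: [180.0, -0.2, 95.4]
wrist_force: [-2.8, 19.7, 0.9]
opening: 0.0001
finger_force: 9.6
```

Request:
{"method": "jog_arm", "body": {"targets": [{"translation": [-0.001,0,0],"rot": [0,0,0],"claw": 0},{"translation": [-0.0015,0,0],"rot": [0,0,0],"claw": 0}]}}

```text
t: 35.55
ee_pos: [0.5422, -0.0948, 0.1618]
eef_rot: [180.0, -0.3, 95.5]
wrist_force: [-3.3, 26.5, 2.5]
opening: 0.0
finger_force: 13.3
```

```bash
cat > m.py <<'E'
from h import *
insl()
a=np.radians(SY)
p=read_camera('side'); X=cloud(p); d=X[...,:2]-SL
sx=d[...,0]*np.cos(a)+d[...,1]*np.sin(a); sy=-d[...,0]*np.sin(a)+d[...,1]*np.cos(a); z=X[...,2]-.022
for x0 in(0,.0915,.122):
    o=[]
    for sg in(1,-1):
        k=(abs(sx-x0)<.012)&(abs(sg*sy-.056)<.012)&(z>.15)&(z<.17); o.append((k.sum(),(sy[k].mean()*1e3).round(1)))
    m=(abs(sx-x0)<.006)&(abs(sy)<.022)&(z>.11)&(z<.15)
    f=(abs(abs(sx-x0)-.01)<.004)&(abs(sy)<.045)&(z>.09)&(z<.11); print(x0,o,'handle',np.median(z[m]*1e3).round(2),'panel',f.sum(),np.median(z[f]*1e3).round(2))
E
python3 m.py
```

```text
slot xyz mm [  2.   68.1 139.8] F slot [-0.8 26.7  2.5] t 35.5
0 [(np.int64(4), np.float64(64.9)), (np.int64(20), np.float64(-54.2))] handle 112.87 panel 62 98.62
0.0915 [(np.int64(21), np.float64(56.8)), (np.int64(0), np.float64(nan))] handle 125.93 panel 34 98.06
0.122 [(np.int64(21), np.float64(56.0)), (np.int64(16), np.float64(-50.0))] handle 129.83 panel 22 98.41m.py:9: RuntimeWarning: Mean of empty slice.
  k=(abs(sx-x0)<.012)&(abs(sg*sy-.056)<.012)&(z>.15)&(z<.17); o.append((k.sum(),(sy[k].mean()*1e3).round(1)))
  ret = ret.dtype.type(ret / rcount)
```

The panel height matches the fitted cards, so the card is home. One last gentle press on the right, then finish.

Request:
{"method": "jog_arm", "body": {"targets": [{"translation": [0.014,0,0],"rot": [0,0,0],"claw": 0},{"translation": [0.027,0,-0.02],"rot": [0,0,0],"claw": 0},{"translation": [0.027,0,-0.06],"rot": [0,0,0],"claw": 0},{"translation": [0.0,0,-0.085],"rot": [0,0,0],"claw": 0},{"translation": [-0.05,0,-0.085],"rot": [0,0,0],"claw": 0},{"translation": [-0.1,0,-0.085],"rot": [0,0,0],"claw": 0},{"translation": [-0.15,0,-0.085],"rot": [0,0,0],"claw": 0},{"translation": [-0.165,0,-0.085],"rot": [0,0,0],"claw": 0},{"translation": [-0.165,0,-0.07],"rot": [0,0,0],"claw": 0},{"translation": [-0.165,0,-0.04],"rot": [0,0,0],"claw": 0},{"translation": [-0.165,0,-0.01],"rot": [0,0,0],"claw": 0},{"translation": [-0.165,0,0],"rot": [0,0,0],"claw": 0}]}}

```text
t: 37.1
ee_pos: [0.5569, -0.2611, 0.1599]
eef_rot: [-179.9, -0.1, 95.4]
wrist_force: [0.5, -0.5, 0.8]
opening: -0.0002
finger_force: 0.0
```

```bash
python3 -c "
from h import *
insl()
rel((slot(.0015,-.0745,.139),95.3))"
```

```text
slot xyz mm [  1.3 -98.8 137.9] F slot [ 0.4 -0.6  0.8] t 37.1
[0.0243, 0.0003, -0.001] [-0.0021, -0.0018, 0.0021]
[ 0.5569 -0.2611  0.1599] [-1.7988e+02 -1.1000e-01  9.5420e+01] [ 0.5 -0.5  0.8] -0.0002
```

Request:
{"method": "jog_arm", "body": {"targets": [{"translation": [0.008,0,0],"rot": [0,0,0],"claw": 0},{"translation": [0.016,0,0],"rot": [0,0,0],"claw": 0},{"translation": [0.022,0,0],"rot": [0,0,0],"claw": 0},{"translation": [0.024,0,0],"rot": [0,0,0],"claw": 0},{"translation": [0.025,0,0],"rot": [0,0,0],"claw": 0}]}}

```text
t: 37.72
ee_pos: [0.5551, -0.2382, 0.1619]
eef_rot: [180.0, 0.0, 95.3]
wrist_force: [-0.3, -0.1, 0.1]
opening: -0.0001
finger_force: 0.0
```

Request:
{"method": "jog_arm", "body": {"targets": [{"translation": [0.001,0,0],"rot": [0,0,0],"claw": 0},{"translation": [0.002,0,0],"rot": [0,0,0],"claw": 0},{"translation": [0.002,0,0],"rot": [0,0,0],"claw": 0}]}}

```text
t: 38.1
ee_pos: [0.5548, -0.2364, 0.1618]
eef_rot: [180.0, 0.0, 95.3]
wrist_force: [1.3, -1.1, 1.0]
opening: 0.0003
finger_force: 0.7
```

Request:
{"method": "jog_arm", "body": {"targets": [{"translation": [0.001,0,0],"rot": [0,0,0],"claw": 0},{"translation": [0.002,0,0],"rot": [0,0,0],"claw": 0}]}}

```text
t: 38.35
ee_pos: [0.5546, -0.235, 0.1618]
eef_rot: [180.0, 0.1, 95.3]
wrist_force: [1.8, -9.5, -0.3]
opening: 0.0
finger_force: 4.7
```

Request:
{"method": "jog_arm", "body": {"targets": [{"translation": [0.0005,0,0],"rot": [0,0,0],"claw": 0},{"translation": [0.001,0,0],"rot": [0,0,0],"claw": 0}]}}

```text
t: 38.6
ee_pos: [0.5545, -0.2348, 0.1618]
eef_rot: [180.0, 0.1, 95.2]
wrist_force: [2.3, -12.5, -0.7]
opening: -0.0001
finger_force: 6.4
```

Request:
{"method": "jog_arm", "body": {"targets": [{"translation": [0.001,0,0],"rot": [0,0,0],"claw": 0},{"translation": [0.002,0,0],"rot": [0,0,0],"claw": 0}]}}

```text
t: 38.85
ee_pos: [0.5543, -0.2342, 0.1619]
eef_rot: [180.0, 0.3, 95.2]
wrist_force: [3.8, -22.4, -2.6]
opening: 0.0002
finger_force: 11.2
```

Request:
{"method": "jog_arm", "body": {"targets": [{"translation": [0.001,0,0],"rot": [0,0,0],"claw": 0},{"translation": [0.001,0,0],"rot": [0,0,0],"claw": 0}]}}

```text
t: 39.1
ee_pos: [0.554, -0.2335, 0.1619]
eef_rot: [180.0, 0.3, 95.2]
wrist_force: [2.3, -20.6, -1.6]
opening: -0.0004
finger_force: 10.2
```

Request:
{"method": "jog_arm", "body": {"targets": [{"translation": [-0.014,0,0],"rot": [0,0,0],"claw": 0},{"translation": [-0.027,0,-0.02],"rot": [0,0,0],"claw": 0},{"translation": [-0.037,0,-0.06],"rot": [0,0,0],"claw": 0},{"translation": [-0.06,0,-0.1],"rot": [0,0,0],"claw": 0},{"translation": [-0.1,0,-0.1],"rot": [0,0,0],"claw": 0},{"translation": [-0.15,0.0,-0.1],"rot": [0,0,0],"claw": 0},{"translation": [-0.2,0.0,-0.1],"rot": [0,0,0],"claw": 0},{"translation": [-0.25,-0.03,-0.1],"rot": [0,0,0],"claw": 0},{"translation": [-0.28,-0.08,-0.1],"rot": [0,0,0],"claw": 0},{"translation": [-0.28,-0.08,-0.1],"rot": [0,0,0],"claw": 0}]}}

```text
t: 40.35
ee_pos: [0.4966, -0.52, 0.2617]
eef_rot: [-179.9, 0.0, 95.0]
wrist_force: [0.0, 0.0, -0.5]
opening: 0.0004
finger_force: 0.0
```

```bash
sed -i "s/p=read_camera('side')/import sys; p=read_camera(sys.argv[1])/" m.py; python3 m.py side; python3 m.py top; python3 m.py side
```

```text
slot xyz mm [ -82.7 -351.1  239.7] F slot [ 0.   0.  -0.5] t 40.4
0 [(np.int64(20), np.float64(56.5)), (np.int64(19), np.float64(-52.9))] handle 129.19 panel 75 98.8
0.0915 [(np.int64(20), np.float64(56.5)), (np.int64(22), np.float64(-51.1))] handle 127.98 panel 59 98.79
0.122 [(np.int64(21), np.float64(56.5)), (np.int64(21), np.float64(-51.7))] handle 128.34 panel 27 99.7
slot xyz mm [ -80.2 -349.   239.7] F slot [ 0.6  1.3 -0.7] t 40.4
0 [(np.int64(25), np.float64(54.3)), (np.int64(30), np.float64(-54.7))] handle 130.35 panel 172 99.45
0.0915 [(np.int64(24), np.float64(54.8)), (np.int64(28), np.float64(-53.0))] handle 129.9 panel 153 98.84
0.122 [(np.int64(26), np.float64(54.6)), (np.int64(27), np.float64(-52.9))] handle 129.93 panel 135 98.99
slot xyz mm [ -78.6 -347.8  239.6] F slot [ 0.7  0.4 -0.6] t 40.5
0 [(np.int64(20), np.float64(56.6)), (np.int64(20), np.float64(-53.9))] handle 129.15 panel 77 98.31
0.0915 [(np.int64(22), np.float64(56.3)), (np.int64(22), np.float64(-50.9))] handle 128.28 panel 70 98.76
0.122 [(np.int64(22), np.float64(56.8)), (np.int64(20), np.float64(-51.4))] handle 128.27 panel 23 98.76
```

```bash
python3 -c "
from cell import *
print(close_job())"
```

```text
the job is handed in; nothing more can be done
None
```

The green card is in the empty slot with its parts side facing +x. Both levers were pressed to firm stops at 20–27 N, and its panel stands level with the fitted cards to within about 0.5 mm; the levers' tops measure about 2 mm wider apart than on the fitted cards. The job was handed in at about 40 s; no verdict was returned.

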